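Close up the drying corner: plaques from the drying stand to the display ledge

ROBOT

A 6-joint arm with a two-finger parallel gripper is mounted at the origin on the work surface. World frame = base frame: x ahead of the robot, y to its left, z up, the work surface at z = 0. Lengths are in m, angles in rad, forces in N, time in s.
With the tool pointing down it reaches from about 0.35 to 0.975 m from the base axis. Payload 4.9 kg.
Tool frame: the origin (TCP) lies on the front face of the gripper's body, between the roots of the fingers; the fingertips stand ctrl.tip_extent ahead of it and the grasp point (between the pads) lies 54 mm ahead of it (ctrl.tip_extent is the distance from the TCP to the fingertips, in m); z points along the fingers, y is the line along which they close (so a half turn about z gives the same grasp; the last joint's range is limited). The gripper opens to 85 mm and grips with 20 to 120 N. Pads are 22 mm wide; open, the fingers measure 114 mm over their backs; the gripper's body (76 mm by 85 mm) begins 54 mm behind the grasp point. The pads swing forward as they close: fully open they stand 13 mm farther back than shut.
Start: joints at [-1.444, 0.053, 1.613, -0, 1.476, -0.119], TCP at [0.152, -0.606, 0.304] pointing down, gripper open.
Joint ranges: [-3.01, 3.01], [-1.01, 2.22], [0.06, 2.58], [-1.02, 4.17], [0.09, 2.62], [-3.14, 3.14]. Speed limits (rad/s): [2.57, 2.57, 3.14, 3.14, 3.14, 3.14].

INTERFACE

Orientations are given as a rotation vector (axis times angle).
In Python, from station import ctrl gives the robot as it stands.
- The arm moves only by the tool apply_moves, never from a script. Its argument "rows" is one flat list of numbers, 6 for each row, row after row: the shift along the tool's x, y, z normalised to -1 to 1, where 1 is 0.6 m, then the turn, a rotation vector about the tool's x, y, z normalised to -1 to 1, where 1 is 90 degrees. A call has 1 to 20 rows; each row is the pose to reach, as a shift and turn from the pose commanded when the call began, along the tool's axes at that moment; what a row does not reach only later rows make up. A row lasts 1/10 s, in which the tool goes at most 50 mm and 8.59 degrees, less where a joint would pass 70% of its speed; a pose out of reach is approached as far as the arm can. A call with a number of a shift or a turn outside -1 to 1 is refused whole. A call with a gripper value outside its range is refused whole. "grip" is the opening, from 0 (shut) to 1 (fully open), set as the call begins (left out, the last holds). The fingers move at their own pace and stop on an object; "grip_force" is the grip in N (left out, the last holds). Time passes only in rows, so rows that repeat a pose let the fingers close. It gives the time, the measured TCP pose, the force, the opening and the grip force at its end, in the units of the state.
- ctrl.get_obs(): the state, without advancing time (a new reading comes with each control period).
- ctrl.get_image(name): name is "scene" or "top" or "wrist"; returns (picture, depth): 420x560x3 uint8, blue, green, red; 420x560 float32, m along the optical axis (not along the pixel's ray), 0 where there is no reading.
- ctrl.camera_model(name): a dict with "mtx" (3x3 intrinsics, pixels), "R" (3x3) and "t" (3): a world point X has camera coordinates R X + t; the wrist camera has in their place "tool_from_camera" (4x4, takes a point from camera to tool coordinates, whose origin is the TCP and whose axes are the flange's). Camera axes: x right, y down, z forward; pixel columns grow to the right and rows downward; lengths in m; the calibration is good to about 2 mm. A picture is of the moment at which its call begins: read the wrist's pose just before it. camera_model takes no time and is no camera call.
- ctrl.finish_job(): hands the job in; it is judged then, once.
The state is a dict: "t": time; "q": joint angles; "dq": joint speeds; "effort": joint torques, N m; "tool_pos": TCP position; "tool_rot": TCP orientation; "contact_force": force on the tool from outside, world axes, zero at the start; "wrist_torque": the same for the moment, N m; "opening": finger opening in m; "grip_force": force on a finger pad.
Only numpy, scipy, OpenCV 4.12 (cv2) and the standard library are available. Lean on these libraries where they do the work, as an engineer would, in place of code of your own. Each camera call takes 0.05 s, during which the arm holds its last target. There are 200 camera calls.

TASK

First switch the drying fan off by sliding its switch all the way to the red end, before any plaque is touched. Then lift every painted plaque off the drying stand and stand it on the display rack's sloped ledge, side by side, each wholly on the ledge and leaning back flat against the backrest with its painted face to the front, set down and not dropped; also lay the mixing paddle, same side up, along its rest with its handle down in both notches. Leave the two paint jars and the varnish tin where they stand.

Things in the scene. Friction and masses are not known exactly. Their poses are not given: they have to be found in the camera images.
- plaque1_mid (a point): red wooden plaque, 60 wide (y) x 10 thick (x) x 148 mm tall (z up), 0.12 kg; may be absent. Point: its centre, 74 mm above its lower edge. -x out of the painted, flowered face; back is bare wood. From its lower edge: board to 80 mm, slot 36 mm wide to 116, top bar to 148 (grip the bar by its 10 mm thickness). Hangs by the slot on an arm of the drying stand, painted face to the stand's +x
- plaque2_mid (a point): blue wooden plaque, 60 wide (y) x 10 thick (x) x 148 mm tall (z up), 0.12 kg; may be absent. Point: its centre, 74 mm above its lower edge. -x out of the painted, flowered face; back is bare wood. From its lower edge: board to 80 mm, slot 36 mm wide to 116, top bar to 148 (grip the bar by its 10 mm thickness). Hangs by the slot on an arm of the drying stand, painted face to the stand's +x
- plaque3_mid (a point): yellow wooden plaque, 60 wide (y) x 10 thick (x) x 148 mm tall (z up), 0.12 kg; may be absent. Point: its centre, 74 mm above its lower edge. -x out of the painted, flowered face; back is bare wood. From its lower edge: board to 80 mm, slot 36 mm wide to 116, top bar to 148 (grip the bar by its 10 mm thickness). Hangs by the slot on an arm of the drying stand, painted face to the stand's +x
- plaque4_mid (a point): green wooden plaque, 60 wide (y) x 10 thick (x) x 148 mm tall (z up), 0.12 kg; may be absent. Point: its centre, 74 mm above its lower edge. -x out of the painted, flowered face; back is bare wood. From its lower edge: board to 80 mm, slot 36 mm wide to 116, top bar to 148 (grip the bar by its 10 mm thickness). Hangs by the slot on an arm of the drying stand, painted face to the stand's +x
- drying_stand: fixed, 310 mm wide; origin under it on the table. Four flat steel arms (y = -117, -39, 39, 117 mm) point to -x: 22 wide, 5 thick, tops 200 mm up. Plaques hang near x = 0; each arm ends at x = -47 in a tab turned up 10 mm: raise a plaque 12 to 28 mm, then draw it off to -x by 60 mm or more. Beam at x = 75 to 93, top 200 mm up; foot at x = 30 to 140
- ledge_mid (a point): fixed display rack 310 mm long (y). Point: mid inner corner of ledge and backrest, 70 mm above the table; z up, -x the front (away from the robot). Leaning back 15 deg: backrest rises 70 mm along (sin15, 0, cos15); ledge runs 24 mm along (-cos15, 0, sin15) to a lip 6 mm high. A seated plaque's centre is at about x = +14, z = +73 mm
- fan_switch (a joint): slide switch of the drying fan, 0 to 0.08 m: 0 = green end, on; 0.08 = red end, off. Stays where it is left; needs about 2 N. Starts near 0
- fan_switch_top (a point): middle of the top face of the switch's black grip, 28 (x) x 20 (y) x 40 mm tall, top 54.5 mm above the table; its +y is the way to off (red end); box under it 44 x 130 x 14 mm
- paddle_mid (a point): loose flat wooden mixing paddle 160 mm long in x, 16 mm thick, 0.05 kg: the point is its centre, 8 mm above its underside; handle 18 mm wide from x = -80 to +52 mm, wider blue-banded head (32 mm) from +52 to +80. Lies flat on the table at the start
- rest_mid (a point): fixed dark metal paddle rest: two notched uprights at x = -38 and +38 mm, each 10 mm thick. Point: midway between them, level with the notch floors, 50 mm above the table; z up, the paddle lies along x. Notches 30 mm wide (y), 12 mm deep; outer width 50 mm; between the uprights open down to 40 mm below the point
- paint_jar_a: orange paint jar 52 mm across, 75 mm tall, loose, to be left alone; origin at the centre of its underside
- paint_jar_b: green paint jar 52 mm across, 75 mm tall, loose, to be left alone; origin at the centre of its underside
- varnish_tin: aluminium tin with paper band 64 mm across, 90 mm tall, loose, to be left alone; origin at the centre of its underside

How it is judged:
By the outcome, as a careful person would: the job done as asked, in the order asked, and still so for the second after the job is handed in, with the robot touching nothing.
Of plaque1, plaque2, plaque3, plaque4 only 3 to 4 are there at a start; the rules pass over those that are not, and their reading is None.
At some moment in a run one of paddle may be knocked a few centimetres aside while the robot is not near it.
It also fails if it takes over 210 s, if anything falls off the work surface, if the arm or the gripper's body presses on something with over 40 N, if the wrist force passes 120 N, or if a joint passes its speed limit or range.

## Working session

There is one attempt and no reset: what is moved stays moved. The work goes in short steps, Python scripts to look and compute and a tool call to move; the robot and the scene stay as the last step left them, time stands still between calls to the robot, and variables do not carry over. Pictures are saved under pics/ and viewed, at most 14 in all, crops included, and the job is handed in when it is done.

Besides the shell and the picture viewer there is one more tool, called by a JSON object that holds its "method" and its "body". apply_moves: Moves the arm, as the interface text tells. Its arguments: {"type":"object","properties":{"rows":{"type":"array","items":{"type":"number"}},"grip":{"type":"number"},"grip_force":{"type":"number"}},"required":["rows"]}

```bash
ls; mkdir -p pics; cat > h.py <<'E'
import numpy as np, cv2
from station import ctrl
from scipy.spatial.transform import Rotation as Rn
def shot(n):
    o=ctrl.get_obs(); im,d=ctrl.get_image(n); m=ctrl.camera_model(n); K=np.array(m['mtx'])
    if n=='wrist':
        T=np.eye(4);T[:3,:3]=Rn.from_rotvec(o['tool_rot']).as_matrix();T[:3,3]=o['tool_pos']
        C=T@np.array(m['tool_from_camera'])
    else:
        C=np.eye(4);R=np.array(m['R']);C[:3,:3]=R.T;C[:3,3]=-R.T@np.array(m['t'])
    return im,d,K,C
def cloud(d,K,C):
    v,u=np.mgrid[:d.shape[0],:d.shape[1]]
    P=np.stack([(u-K[0,2])/K[0,0]*d,(v-K[1,2])/K[1,1]*d,d],-1)
    return P@C[:3,:3].T+C[:3,3]
def ray(u,v,z,K,C):
    r=C[:3,:3]@np.linalg.solve(K,[u,v,1.]);c=C[:3,3]
    return c+r*(z-c[2])/r[2]
E
python3 - <<'E'
from h import *
for n in ['scene','top','wrist']:
    im,d,K,C=shot(n); cv2.imwrite(f'pics/{n}0.png',im); np.savez(f'{n}0.npz',im=im,d=d,K=K,C=C)
    print(n,C.round(3).tolist(),(d>0).mean())
o=ctrl.get_obs();print(o,ctrl.tip_extent)
E
```

```text
pics
scene [[-0.459, 0.677, -0.575, 1.196], [0.888, 0.362, -0.284, 0.306], [0.016, -0.641, -0.767, 0.944], [0.0, 0.0, 0.0, 1.0]] 0.9960204081632653
top [[-0.027, -0.994, 0.109, 0.433], [-0.999, 0.028, 0.015, -0.008], [-0.018, -0.109, -0.994, 1.591], [0.0, 0.0, 0.0, 1.0]] 0.9960416666666667
wrist [[0.243, -0.928, -0.284, 0.225], [-0.97, -0.233, -0.07, -0.589], [-0.001, 0.292, -0.956, 0.372], [0.0, 0.0, 0.0, 1.0]] 0.9961139455782313
{'t': 0.15, 'q': array([-1.44402403e+00,  5.32398517e-02,  1.61398048e+00, -2.90634796e-06,
        1.47603136e+00, -1.18973994e-01]), 'dq': array([-0.00022007, -0.00244959, -0.00447341, -0.00063645, -0.0001088 ,
       -0.00031544]), 'effort': array([ 6.85111063e-04, -3.94240201e+01, -3.70719874e+01, -7.13411077e-05,
        4.66292215e-03, -2.22386397e-06]), 'tool_pos': array([ 0.15201783, -0.60584264,  0.30292275]), 'tool_rot': array([-3.11626034e+00, -3.84843867e-01,  1.46978126e-05]), 'contact_force': array([ 0.27465098, -0.6137116 , -0.39405926]), 'wrist_torque': array([-0.03998471,  0.01686059,  0.05879454]), 'grip_force': 0.0, 'opening': 0.08553271261414458} 0.0726
```

View pics/top0.png

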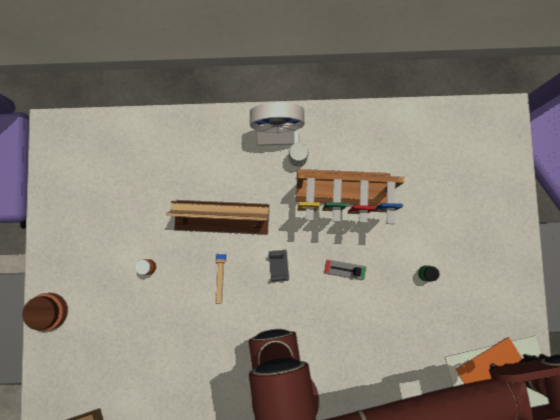

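View pics/scene0.png

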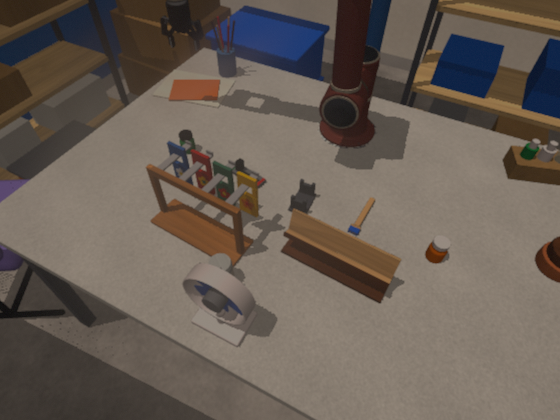

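The top view shows the stand with all four plaques: yellow (310,205), green (336,205), red (364,208) and blue (389,206). The rack is at (220,213), the paddle at (220,278), the rest at (278,265), the switch at (345,270), and the jars/tin are clear of these. The scene view agrees.

```bash
python3 - <<'E'
from h import *
f=np.load('top0.npz');im,d,K,C=f['im'],f['d'],f['K'],f['C'];P=cloud(d,K,C)
print(K)
hsv=cv2.cvtColor(im,cv2.COLOR_BGR2HSV)
def reg(name,u0,u1,v0,v1,z0,z1,sat=None):
    Q=P[v0:v1,u0:u1].reshape(-1,3);H=hsv[v0:v1,u0:u1].reshape(-1,3)
    m=(Q[:,2]>z0)&(Q[:,2]<z1)
    if sat is not None: m&=H[:,1]>sat
    q=Q[m]
    if len(q)<5: print(name,len(q));return
    (c,s,a)=cv2.minAreaRect((q[:,:2]*1000).astype(np.float32))
    print(name,len(q),np.round(c,0),np.round(s,0),round(a,1),'z',np.percentile(q[:,2],[5,50,95]).round(3))
print('table z',np.median(P[300:400,50:200,2]))
reg('paddle',205,235,248,310,.007,.05)
reg('rest',262,295,245,285,.02,.1)
reg('resttop',262,295,245,285,.055,.1)
reg('swbox',318,372,255,284,.006,.03)
reg('swgrip',318,372,255,284,.04,.08)
reg('rack',160,275,195,238,.03,.2)
reg('racktop',160,275,195,238,.12,.2)
reg('beam',290,410,165,186,.18,.22)
reg('pl',290,410,192,222,.215,.26)
for n,(a,b) in dict(y=(298,323),g=(324,349),r=(350,377),b=(378,405)).items(): reg(n,a,b,192,218,.215,.26)
reg('jarA',130,160,255,280,.06,.1);reg('jarB',415,445,260,285,.06,.1);reg('tin',285,312,140,168,.07,.12)
E
```

```text
[[482.06470154   0.         275.03707374]
 [  0.         482.06470154 210.66280909]
 [  0.           0.           1.        ]]
table z -0.0002249768428402854
paddle 351 [387. 200.] [184.  91.] 3.5 z [0.008 0.015 0.021]
rest 111 [429.   8.] [86. 49.] 3.7 z [0.038 0.053 0.066]
resttop 44 [429.   8.] [85. 48.] 3.2 z [0.056 0.061 0.067]
swbox 516 [ 410. -207.] [169.  89.] 87.2 z [0.007 0.013 0.02 ]
swgrip 58 [ 403. -242.] [20. 27.] 77.1 z [0.045 0.053 0.06 ]
rack 1618 [597. 192.] [311.  70.] 85.8 z [0.067 0.079 0.139]
racktop 353 [584. 192.] [309.  13.] 85.7 z [0.123 0.135 0.142]
beam 891 [ 669. -211.] [309.  39.] 85.8 z [0.19  0.199 0.205]
pl 358 [ 593. -202.] [291.  19.] 87.3 z [0.219 0.231 0.236]
y 86 [602. -85.] [57. 11.] 85.0 z [0.22  0.231 0.236]
g 89 [ 598. -163.] [59. 10.] 87.1 z [0.218 0.231 0.236]
r 91 [ 588. -242.] [60. 10.] 85.9 z [0.22  0.231 0.236]
b 92 [ 591. -319.] [57. 10.] 85.5 z [0.217 0.231 0.236]
jarA 183 [434. 434.] [45. 44.] 88.7 z [0.068 0.074 0.08 ]
jarB 191 [ 392. -468.] [43. 43.] 88.4 z [0.066 0.074 0.08 ]
tin 311 [785. -66.] [61. 59.] 42.9 z [0.077 0.089 0.095]
```

```bash
cat >> h.py <<'E'
def Rtool(phi,tilt=0,):
    """tool y horizontal-ish along world angle phi (deg), z down; tilt deg: tips lean toward +phi direction"""
    y=np.array([np.cos(np.radians(phi)),np.sin(np.radians(phi)),0]);z=np.array([0,0,-1.])
    t=np.radians(tilt); z2=np.cos(t)*z+np.sin(t)*y; y2=np.cos(t)*y-np.sin(t)*z
    return np.stack([np.cross(y2,z2),y2,z2],1)
def move(p,R,base=None):
    """print normalised row to world TCP p, R from pose base (default: measured)"""
    if base is None:
        o=ctrl.get_obs();p0,R0=np.array(o['tool_pos']),Rn.from_rotvec(o['tool_rot']).as_matrix()
    else: p0,R0=base
    s=R0.T@(np.array(p)-p0); w=Rn.from_matrix(R0.T@R).as_rotvec()
    n=max(np.linalg.norm(s)/.05,np.degrees(np.linalg.norm(w))/8.59)
    print(np.round(np.r_[s/.6,w/(np.pi/2)],4).tolist(),'rows>=',round(n,1))
    return np.array(p),R
E
python3 -c "
from h import *
move([.41,-.25,.26],Rtool(-4.2))"
```

```text
[0.5613, -0.4705, 0.0724, -0.0008, -0.0008, -0.7969] rows>= 8.8
```

{"method": "apply_moves", "body": {"rows": [0.561, -0.47, 0.072, -0.001, -0.001, -0.797, 0.561, -0.47, 0.072, -0.001, -0.001, -0.797, 0.561, -0.47, 0.072, -0.001, -0.001, -0.797, 0.561, -0.47, 0.072, -0.001, -0.001, -0.797, 0.561, -0.47, 0.072, -0.001, -0.001, -0.797, 0.561, -0.47, 0.072, -0.001, -0.001, -0.797, 0.561, -0.47, 0.072, -0.001, -0.001, -0.797, 0.561, -0.47, 0.072, -0.001, -0.001, -0.797, 0.561, -0.47, 0.072, -0.001, -0.001, -0.797, 0.561, -0.47, 0.072, -0.001, -0.001, -0.797, 0.561, -0.47, 0.072, -0.001, -0.001, -0.797, 0.561, -0.47, 0.072, -0.001, -0.001, -0.797, 0.561, -0.47, 0.072, -0.001, -0.001, -0.797, 0.561, -0.47, 0.072, -0.001, -0.001, -0.797]}}

```text
t: 1.55
tool_pos: [0.4095, -0.2518, 0.2608]
tool_rot: [2.302, 2.135, -0.002]
contact_force: [0.2, 0.4, 0.4]
opening: 0.0854
grip_force: 0.0
```

```bash
python3 - <<'E'
from h import *
im,d,K,C=shot('wrist'); cv2.imwrite('pics/w1.png',im); np.savez('w1.npz',im=im,d=d,K=K,C=C)
P=cloud(d,K,C);hsv=cv2.cvtColor(im,cv2.COLOR_BGR2HSV)
def rect(n,m):
    q=P[m];c,s,a=cv2.minAreaRect((q[:,:2]*1000).astype(np.float32));print(n,m.sum(),np.round(c,1),np.round(s,1),round(a,1),q[:,2].mean().round(4))
near=(np.abs(P[...,0]-.41)<.06)&(np.abs(P[...,1]+.21)<.12)
rect('grip',near&(P[...,2]>.051)&(P[...,2]<.058))
rect('box',near&(P[...,2]>.010)&(P[...,2]<.018))
for n,lo,hi in [('red',0,10),('green',45,85)]: 
    m=near&(hsv[...,0]>=lo)&(hsv[...,0]<=hi)&(hsv[...,1]>110)&(P[...,2]>.009)&(P[...,2]<.02);rect(n,m)
E
```

```text
grip 577 [ 401.  -242.1] [19.1 27.1] 77.7 0.0532
box 5062 [ 408.1 -208. ] [130.1  44. ] 78.2 0.0132
red 521 [ 414.2 -179.6] [68.5 41. ] 77.8 0.0138
green 283 [ 396.7 -265. ] [ 9.4 38.9] 78.2 0.0139
```

View pics/w1.png

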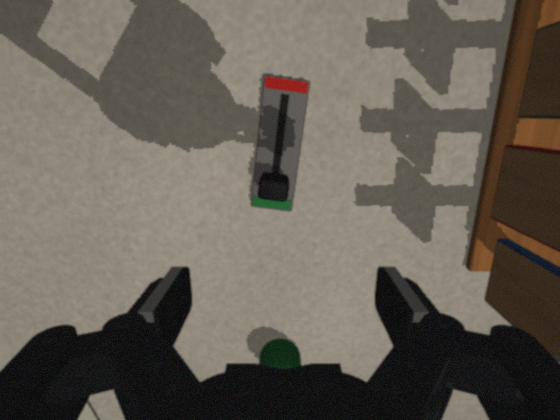

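The wrist view shows the switch at (275,145), black grip at (273,187) near the green end. The box measures 130×44 as given.

```bash
python3 -c "
from h import *
R=Rtool(-11.9);b=move([.401,-.242,.094],R)
b=move([.4163+.0006,-.1688+.003,.094],R,b)
b=move([.4163+.0006,-.1688+.003,.26],R,b)"
```

```text
[0.0156, -0.0154, 0.278, 0.0003, 0.0014, 0.0844] rows>= 3.3
[0.1297, -0.0003, 0.0, 0.0, 0.0, 0.0] rows>= 1.6
[0.0, 0.0, -0.2767, 0.0, 0.0, 0.0] rows>= 3.3
```

{"method": "apply_moves", "body": {"rows": [0.0156, -0.0154, 0.12, 0, 0.001, 0.084, 0.0156, -0.0154, 0.18, 0, 0.001, 0.084, 0.0156, -0.0154, 0.23, 0, 0.001, 0.084, 0.0156, -0.0154, 0.26, 0, 0.001, 0.084, 0.0156, -0.0154, 0.278, 0, 0.001, 0.084, 0.0156, -0.0154, 0.278, 0, 0.001, 0.084, 0.0156, -0.0154, 0.278, 0, 0.001, 0.084]}}

```text
t: 2.3
tool_pos: [0.4021, -0.2419, 0.0951]
tool_rot: [2.436, 1.98, 0.001]
contact_force: [0.8, -0.1, -0.4]
opening: 0.0853
grip_force: 0.0
```

{"method": "apply_moves", "body": {"rows": [0, 0, 0, 0, 0, 0, 0, 0, 0, 0, 0, 0, 0, 0, 0, 0, 0, 0, 0, 0, 0, 0, 0, 0, 0, 0, 0, 0, 0, 0, 0, 0, 0, 0, 0, 0, 0, 0, 0, 0, 0, 0, 0, 0, 0, 0, 0, 0], "grip": 0.2, "grip_force": 20}}

```text
t: 3.1
tool_pos: [0.4013, -0.2412, 0.0945]
tool_rot: [2.437, 1.983, -0.001]
contact_force: [-3.8, 0.0, 5.2]
opening: 0.0273
grip_force: 24.5
```

Gripped (27 mm). Slide.

{"method": "apply_moves", "body": {"rows": [0.02, 0, 0, 0, 0, 0, 0.04, 0, 0, 0, 0, 0, 0.06, 0, 0, 0, 0, 0, 0.08, 0, 0, 0, 0, 0, 0.1, 0, 0, 0, 0, 0, 0.115, 0, 0, 0, 0, 0, 0.124, 0, 0, 0, 0, 0, 0.129, 0, 0, 0, 0, 0, 0.13, 0, 0, 0, 0, 0, 0.13, 0, 0, 0, 0, 0]}}

```text
t: 4.1
tool_pos: [0.4167, -0.1669, 0.0945]
tool_rot: [2.432, 1.982, -0.01]
contact_force: [-7.1, -11.2, 2.8]
opening: 0.0274
grip_force: 24.2
```

{"method": "apply_moves", "body": {"rows": [0.128, 0, 0, 0, 0, 0, 0.128, 0, 0, 0, 0, 0, 0.128, 0, 0, 0, 0, 0, 0.128, 0, 0, 0, 0, 0, 0.128, 0, -0.08, 0, 0, 0, 0.128, 0, -0.16, 0, 0, 0, 0.128, 0, -0.24, 0, 0, 0, 0.128, 0, -0.3, 0, 0, 0, 0.128, 0, -0.3, 0, 0, 0], "grip": 1}}

```text
t: 5.0
tool_pos: [0.4353, -0.0912, 0.2811]
tool_rot: [2.429, 1.973, 0.01]
contact_force: [0.2, 0.1, 0.7]
opening: 0.0854
grip_force: 0.0
```

```bash
python3 -c "
from h import *
move([.55,-.17,.50],Rtool(-4.2))"
```

```text
[-0.0904, 0.2188, -0.3618, 0.0084, 0.0023, -0.0847] rows>= 5.2
```

My lift call mistakenly repeated the sideways shift, so the fingers slid off the grip past the end stop. I'll check the switch from this height.

```bash
python3 - <<'E'
from h import *
im,d,K,C=shot('top'); cv2.imwrite('pics/t2.png',im[150:330,180:460]); P=cloud(d,K,C)
m=(abs(P[...,0]-.41)<.06)&(abs(P[...,1]+.2)<.1)&(P[...,2]>.044)&(P[...,2]<.062)
print(m.sum(),P[m].mean(0))
E
```

```text
0 [nan nan nan]<stdin>:4: RuntimeWarning: Mean of empty slice.
  ret = um.true_divide(
```

{"method": "apply_moves", "body": {"rows": [-0.09, 0.219, -0.362, 0.008, 0.002, -0.085, -0.09, 0.219, -0.362, 0.008, 0.002, -0.085, -0.09, 0.219, -0.362, 0.008, 0.002, -0.085, -0.09, 0.219, -0.362, 0.008, 0.002, -0.085, -0.09, 0.219, -0.362, 0.008, 0.002, -0.085, -0.09, 0.219, -0.362, 0.008, 0.002, -0.085, -0.09, 0.219, -0.362, 0.008, 0.002, -0.085, -0.09, 0.219, -0.362, 0.008, 0.002, -0.085, -0.09, 0.219, -0.362, 0.008, 0.002, -0.085]}}

```text
t: 5.95
tool_pos: [0.5497, -0.1686, 0.488]
tool_rot: [-2.288, -2.13, 0.012]
contact_force: [-0.2, 0.2, -0.4]
opening: 0.0853
grip_force: 0.0
```

```bash
python3 - <<'E'
from h import *
im,d,K,C=shot('wrist'); cv2.imwrite('pics/w2.png',im); np.savez('w2.npz',im=im,d=d,K=K,C=C)
print(K[0,0]);P=cloud(d,K,C)
def rect(n,m):
    if m.sum()<5: print(n,m.sum());return
    q=P[m];c,s,a=cv2.minAreaRect((q[:,:2]*1000).astype(np.float32));print(n,m.sum(),np.round(c,1),np.round(s,1),round(a,1),np.median(q[:,2]).round(4))
X,Y,Z=P[...,0],P[...,1],P[...,2]
rect('grip',(abs(X-.41)<.06)&(abs(Y+.2)<.1)&(Z>.051)&(Z<.058))
for n,x,y in [('y',.602,-.085),('g',.598,-.163),('r',.588,-.242),('b',.591,-.319)]:
    rect(n,(abs(X-x)<.03)&(abs(Y-y)<.038)&(Z>.226)&(Z<.237))
rect('beam',(abs(X-.669)<.05)&(abs(Y+.21)<.2)&(Z>.194)&(Z<.205))
rect('rest',(abs(X-.43)<.07)&(abs(Y-.008)<.05)&(Z>.056)&(Z<.066))
rect('racktop',(abs(X-.58)<.05)&(abs(Y-.1)<.25)&(Z>.13)&(Z<.142))
for n,y in [('y',-.09),('g',-.168),('r',-.246),('b',-.324)]:
    rect('arm'+n,(X>.52)&(X<.59)&(abs(Y-y)<.038)&(Z>.197)&(Z<.214))
E
```

```text
314.22592059687696
grip 184 [ 416.2 -168.8] [18.7 26.6] 79.1 0.0532
y 680 [600.2 -86. ] [59.8 10.1] 85.7 0.2309
g 554 [ 597.1 -163.9] [60.4 10.3] 85.8 0.231
r 459 [ 585.9 -241.6] [59.6 10.1] 85.7 0.2309
b 393 [ 589.4 -320. ] [61.1 10.3] 85.5 0.2311
beam 6415 [ 648.8 -210. ] [308.1  76.8] 86.0 0.199
rest 262 [427.    7.4] [86.1 50.4] 3.7 0.0608
racktop 40 [ 597.8 -103.6] [10.  91.6] 0.2 0.132
army 672 [573.2 -86.9] [21.  34.9] 85.9 0.1992
armg 669 [ 570.6 -172.6] [37.  41.9] 85.2 0.1992
armr 632 [ 564.3 -237.4] [59.3 41.1] 79.1 0.1995
armb 655 [ 562.5 -315.1] [57.7 47.8] 82.4 0.1995
```

View pics/w2.png

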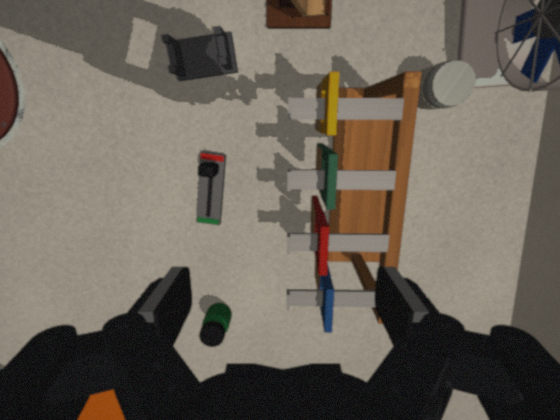

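The switch grip is at its red end (208,170), exactly the predicted end position. All four plaques are seen edge-on and measure 60×10. Next, the rack and paddle.

```bash
python3 -c "
from h import *
move([.5,.18,.47],Rtool(-4.2))"
```

```text
[0.5733, -0.1235, 0.0355, -0.01, -0.0031, 0.0013] rows>= 7.1
```

{"method": "apply_moves", "body": {"rows": [0.573, -0.123, 0.036, -0.01, -0.003, 0.001, 0.573, -0.123, 0.036, -0.01, -0.003, 0.001, 0.573, -0.123, 0.036, -0.01, -0.003, 0.001, 0.573, -0.123, 0.036, -0.01, -0.003, 0.001, 0.573, -0.123, 0.036, -0.01, -0.003, 0.001, 0.573, -0.123, 0.036, -0.01, -0.003, 0.001, 0.573, -0.123, 0.036, -0.01, -0.003, 0.001, 0.573, -0.123, 0.036, -0.01, -0.003, 0.001, 0.573, -0.123, 0.036, -0.01, -0.003, 0.001, 0.573, -0.123, 0.036, -0.01, -0.003, 0.001]}}

```text
t: 7.0
tool_pos: [0.501, 0.1786, 0.471]
tool_rot: [2.299, 2.136, 0.001]
contact_force: [0.1, 0.2, -0.3]
opening: 0.0851
grip_force: 0.0
```

```bash
python3 - <<'E'
from h import *
im,d,K,C=shot('wrist'); cv2.imwrite('pics/w3.png',im); np.savez('w3.npz',im=im,d=d,K=K,C=C)
P=cloud(d,K,C)
def rect(n,m):
    if m.sum()<5: print(n,m.sum());return
    q=P[m];c,s,a=cv2.minAreaRect((q[:,:2]*1000).astype(np.float32));print(n,m.sum(),np.round(c,1),np.round(s,1),round(a,1),np.median(q[:,2]).round(4))
X,Y,Z=P[...,0],P[...,1],P[...,2]
near=(abs(X-.6)<.07)&(abs(Y-.19)<.18)
rect('top',near&(Z>.134)&(Z<.145))
rect('all',near&(Z>.05))
rect('ledge',near&(Z>.067)&(Z<.09)&(X>.59))
# profile along rack normal
a=np.radians(-4.2);n=np.array([np.cos(a),np.sin(a)]);c=np.array([.584,.192])
s=((P[...,:2]-c)@n);t=((P[...,:2]-c)@np.array([-n[1],n[0]]))
m=(abs(t)<.12)&(abs(s)<.07)&(Z>.02)
for lo in np.arange(-.03,.07,.004):
    k=m&(s>=lo)&(s<lo+.004)
    if k.sum()>10: print(round(lo+.002,3),k.sum(),np.percentile(Z[k],[10,50,90]).round(4))
hsv=cv2.cvtColor(im,cv2.COLOR_BGR2HSV)
pm=(abs(X-.39)<.12)&(abs(Y-.2)<.06)&(Z>.011)&(Z<.021)
rect('paddle',pm)
rect('head',pm&(hsv[...,0]>95)&(hsv[...,0]<130)&(hsv[...,1]>100))
rect('rest',(abs(X-.43)<.07)&(abs(Y-.008)<.05)&(Z>.056)&(Z<.066))
E
```

```text
top 1506 [580.3 192.6] [309.7   8.6] 85.7 0.1356
all 23097 [578.9 192.8] [310.   97.8] 85.8 0.4609
ledge 4435 [605.  190.8] [309.8  47.2] 86.2 0.0729
-0.028 1184 [0.4316 0.462  0.4636]
-0.024 1459 [0.4406 0.4644 0.485 ]
-0.02 3302 [0.4611 0.469  0.4827]
-0.016 1868 [0.4594 0.4678 0.4782]
-0.012 1025 [0.4573 0.4681 0.4749]
-0.008 660 [0.0843 0.1356 0.4696]
-0.004 694 [0.0842 0.1355 0.1368]
0.0 441 [0.0823 0.1356 0.1371]
0.004 141 [0.0695 0.1202 0.1265]
0.008 115 [0.1003 0.1062 0.1121]
0.012 102 [0.0849 0.0912 0.097 ]
0.016 120 [0.0693 0.0752 0.0819]
0.02 474 [0.0684 0.0696 0.0709]
0.024 465 [0.0695 0.0707 0.072 ]
0.028 485 [0.0706 0.0718 0.0729]
0.032 481 [0.0718 0.0729 0.0742]
0.036 471 [0.0727 0.0739 0.0751]
0.04 678 [0.0741 0.0761 0.0822]
0.044 169 [0.0804 0.0818 0.0827]
paddle 1190 [390.4 202.6] [ 31.  158.9] 85.7 0.0149
head 185 [461.9 196.7] [29.7 15. ] 84.9 0.0152
rest 166 [426.9   8. ] [86.1 50.9] 3.8 0.061
```

View pics/w3.png

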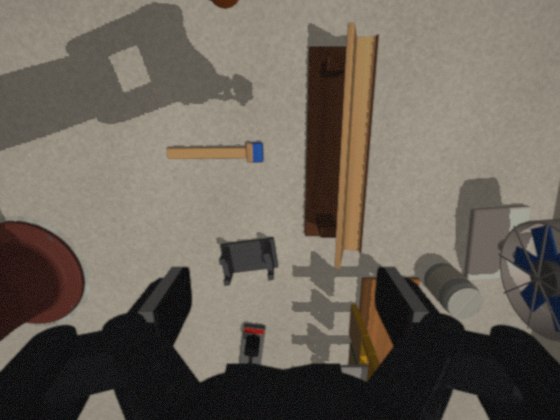

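The rack shows up at (355,140), with ledge and lip clear. The paddle is at (215,152), head to +x, and the rest at (248,257). The measured profile gives the ledge corner at about (0.6016, 0.191, 0.07), tilt 15° and yaw -4.2°. Now the yellow plaque.

```bash
cat >> h.py <<'E'
R0=Rtool(-4.2); Rs=Rtool(-4.2,15)
n=np.array([np.cos(np.radians(-4.2)),np.sin(np.radians(-4.2)),0]); t=np.array([-n[1],n[0],0]); zz=np.array([0,0,1.])
corner=np.array([.6016,.191,.07]); up=-n*np.sin(np.radians(15))+zz*np.cos(np.radians(15)); nf=n*np.cos(np.radians(15))+zz*np.sin(np.radians(15))
PL=dict(y=(.6002,-.086),g=(.5971,-.1639),r=(.5859,-.2416),b=(.5894,-.320))
def seat(tt,gap=0,rise=0,L=.194): return corner+t*tt+up*(L+rise)+nf*(.005+gap)
def pick(k):
    x,y=PL[k]; move([x,y,.36],R0); move([x,y,.278],R0)
def carry(tt):
    o=ctrl.get_obs();p=np.array(o['tool_pos']);b=(p,Rn.from_rotvec(o['tool_rot']).as_matrix())
    for q,R in [(p+[0,0,.020],R0),(p+[0,0,.020]-n*.085,R0),(p-n*.085+[0,0,.15],R0),(np.r_[seat(tt,.006)[:2],.45],Rs)]: move(q,R,b)
    print('then from there:'); b2=(np.r_[seat(tt,.006)[:2],.45],Rs)
    move(seat(tt,.006,.06),Rs,b2); move(seat(tt,.006,.008),Rs,b2)
E
python3 -c "
from h import *
pick('y')"
```

```text
[-0.4265, 0.1967, 0.1867, 0.0022, 0.0011, -0.0008] rows>= 6.1
[-0.4263, 0.1962, 0.3234, 0.0022, 0.0011, -0.0008] rows>= 6.8
```

{"method": "apply_moves", "body": {"rows": [-0.4265, 0.1965, 0.187, 0.002, 0.001, -0.001, -0.4265, 0.1965, 0.187, 0.002, 0.001, -0.001, -0.4265, 0.1965, 0.187, 0.002, 0.001, -0.001, -0.4265, 0.1965, 0.187, 0.002, 0.001, -0.001, -0.4265, 0.1965, 0.187, 0.002, 0.001, -0.001, -0.4265, 0.1965, 0.187, 0.002, 0.001, -0.001, -0.4265, 0.1965, 0.187, 0.002, 0.001, -0.001, -0.4265, 0.1965, 0.187, 0.002, 0.001, -0.001, -0.4265, 0.1965, 0.187, 0.002, 0.001, -0.001, -0.4265, 0.1965, 0.23, 0.002, 0.001, -0.001, -0.4265, 0.1965, 0.27, 0.002, 0.001, -0.001, -0.4265, 0.1965, 0.3, 0.002, 0.001, -0.001, -0.4265, 0.1965, 0.315, 0.002, 0.001, -0.001, -0.4265, 0.1965, 0.323, 0.002, 0.001, -0.001, -0.4265, 0.1965, 0.323, 0.002, 0.001, -0.001, -0.4265, 0.1965, 0.323, 0.002, 0.001, -0.001], "grip": 0.4}}

```text
t: 8.65
tool_pos: [0.6013, -0.0847, 0.2801]
tool_rot: [2.297, 2.14, 0.003]
contact_force: [0.3, 0.1, -0.5]
opening: 0.0343
grip_force: 0.0
```

{"method": "apply_moves", "body": {"rows": [0, 0, 0, 0, 0, 0, 0, 0, 0, 0, 0, 0, 0, 0, 0, 0, 0, 0, 0, 0, 0, 0, 0, 0, 0, 0, 0, 0, 0, 0, 0, 0, 0, 0, 0, 0], "grip": 0, "grip_force": 40}}

```text
t: 9.25
tool_pos: [0.6011, -0.0849, 0.2798]
tool_rot: [2.298, 2.14, 0.002]
contact_force: [-1.3, 1.5, 6.0]
opening: 0.009
grip_force: 41.9
```

```bash
python3 -c "
from h import *
carry(.111)"
```

```text
[0.0, 0.0001, -0.0333, 0.0013, -0.0, 0.0011] rows>= 0.4
[0.0003, -0.1416, -0.0336, 0.0013, -0.0, 0.0011] rows>= 1.7
[0.0003, -0.1412, -0.2503, 0.0013, -0.0, 0.0011] rows>= 3.4
[0.6438, -0.0971, -0.2838, -0.1654, -0.0002, 0.0011] rows>= 8.5
then from there:
[0.0, -0.0819, 0.2055, 0.0, 0.0, 0.0] rows>= 2.7
[0.0, -0.0819, 0.2922, 0.0, 0.0, 0.0] rows>= 3.6
```

```bash
python3 - <<'E'
s=open('h.py').read();i=s.index('def carry')
open('h.py','w').write(s[:i]+'''def carry(tt,L=.196):
    o=ctrl.get_obs();p=np.array(o['tool_pos']);b=(p,Rn.from_rotvec(o['tool_rot']).as_matrix())
    for q,R in [(p+[0,0,.020],R0),(p+[0,0,.020]-n*.085,R0),(p-n*.085+[0,0,.15],R0),(seat(tt,.006,.19,L),Rs)]: move(q,R,b)
def err(tt,L=.196):
    o=ctrl.get_obs();d=np.array(o['tool_pos'])-seat(tt,0,0,L)
    print('along t,gap,rise mm',np.round([d@t*1e3,d@nf*1e3,d@up*1e3],1)); move(seat(tt,.006,.06,L),Rs); move(seat(tt,.006,.004,L),Rs)
''')
E
python3 -c "
from h import *
carry(.111)"
```

```text
[0.0, 0.0001, -0.0333, 0.0013, -0.0, 0.0011] rows>= 0.4
[0.0003, -0.1416, -0.0336, 0.0013, -0.0, 0.0011] rows>= 1.7
[0.0003, -0.1412, -0.2503, 0.0013, -0.0, 0.0011] rows>= 3.4
[0.644, -0.1799, -0.2768, -0.1654, -0.0002, 0.0011] rows>= 8.7
```

{"method": "apply_moves", "body": {"rows": [0, 0, -0.01, 0, 0, 0, 0, 0, -0.022, 0, 0, 0, 0, 0, -0.034, 0, 0, 0, 0, 0, -0.034, 0, 0, 0, 0, -0.03, -0.034, 0, 0, 0, 0, -0.07, -0.034, 0, 0, 0, 0, -0.11, -0.034, 0, 0, 0, 0, -0.142, -0.034, 0, 0, 0, 0, -0.142, -0.034, 0, 0, 0, 0, -0.142, -0.1, 0, 0, 0, 0, -0.142, -0.18, 0, 0, 0, 0, -0.142, -0.25, 0, 0, 0, 0.05, -0.142, -0.27, -0.02, 0, 0, 0.13, -0.146, -0.277, -0.04, 0, 0, 0.21, -0.15, -0.277, -0.06, 0, 0, 0.29, -0.155, -0.277, -0.09, 0, 0, 0.37, -0.16, -0.277, -0.11, 0, 0, 0.45, -0.165, -0.277, -0.13, 0, 0, 0.53, -0.17, -0.277, -0.15, 0, 0, 0.6, -0.175, -0.277, -0.165, 0, 0]}}

```text
t: 11.25
tool_pos: [0.5216, 0.2845, 0.4448]
tool_rot: [2.151, 2.004, 0.264]
contact_force: [1.0, -0.7, -0.9]
opening: 0.0091
grip_force: 41.0
```

```bash
python3 -c "
from h import *
err(.111)"
```

```text
along t,gap,rise mm [-23.6   8.3 188.4]
[0.0389, -0.0036, 0.2141, -0.0004, -0.0012, 0.0016] rows>= 2.6
[0.0388, -0.0035, 0.3074, -0.0004, -0.0012, 0.0016] rows>= 3.7
```

{"method": "apply_moves", "body": {"rows": [0.039, -0.003, 0, 0, -0.001, 0.002, 0.039, -0.003, 0, 0, -0.001, 0.002, 0.039, -0.003, 0.06, 0, -0.001, 0.002, 0.039, -0.003, 0.12, 0, -0.001, 0.002, 0.039, -0.003, 0.17, 0, -0.001, 0.002, 0.039, -0.003, 0.22, 0, -0.001, 0.002, 0.039, -0.003, 0.25, 0, -0.001, 0.002, 0.039, -0.003, 0.275, 0, -0.001, 0.002, 0.039, -0.003, 0.29, 0, -0.001, 0.002, 0.039, -0.003, 0.3, 0, -0.001, 0.002, 0.039, -0.003, 0.305, 0, -0.001, 0.002, 0.039, -0.003, 0.307, 0, -0.001, 0.002, 0.039, -0.003, 0.307, 0, -0.001, 0.002, 0.039, -0.003, 0.307, 0, -0.001, 0.002]}}

```text
t: 12.65
tool_pos: [0.569, 0.3021, 0.2673]
tool_rot: [2.154, 1.999, 0.263]
contact_force: [0.0, -0.8, -1.7]
opening: 0.0093
grip_force: 40.9
```

```bash
python3 -c "
from h import *
err(.111)
im,d,K,C=shot('wrist');cv2.imwrite('pics/w4.png',im)"
```

```text
along t,gap,rise mm [-2.6  6.8  5.1]
[0.0043, -0.0013, -0.0915, -0.0004, 0.0, -0.0009] rows>= 1.1
[0.0043, -0.0013, 0.0018, -0.0004, 0.0, -0.0009] rows>= 0.1
```

View pics/w4.png

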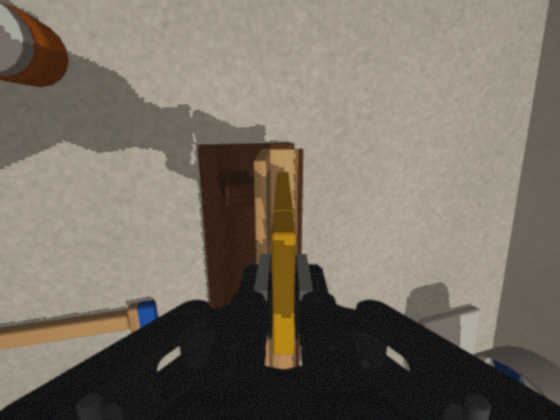

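The yellow plaque is held squarely over the ledge (285,270).

{"method": "apply_moves", "body": {"rows": [0.004, -0.003, 0, 0, 0, 0, 0.004, -0.006, 0, 0, 0, 0, 0.004, -0.009, 0, 0, 0, 0, 0.004, -0.009, 0.002, 0, 0, 0, 0.004, -0.009, 0.004, 0, 0, 0, 0.004, -0.009, 0.006, 0, 0, 0, 0.004, -0.009, 0.006, 0, 0, 0, 0.004, -0.009, 0.006, 0, 0, 0]}}

```text
t: 13.5
tool_pos: [0.5648, 0.3045, 0.2613]
tool_rot: [2.155, 1.999, 0.261]
contact_force: [1.1, -0.5, -1.9]
opening: 0.0093
grip_force: 40.9
```

{"method": "apply_moves", "body": {"rows": [0, 0, 0.0015, 0, 0, 0, 0, 0, 0.0025, 0, 0, 0, 0, 0, 0.0025, 0, 0, 0]}}

```text
t: 13.8
tool_pos: [0.5652, 0.3046, 0.2607]
tool_rot: [2.155, 1.999, 0.261]
contact_force: [-0.9, -0.6, 2.6]
opening: 0.009
grip_force: 41.5
```

```bash
python3 -c "
from h import *
print(ctrl.get_obs()['contact_force']);err(.111)"
```

```text
[-0.90591375 -0.63312652  2.62322865]
along t,gap,rise mm [-0.4  1.2 -0.2]
[0.0005, 0.0078, -0.1004, -0.001, 0.0004, -0.001] rows>= 1.2
[0.0006, 0.0079, -0.0071, -0.001, 0.0004, -0.001] rows>= 0.1
```

{"method": "apply_moves", "body": {"rows": [0, -0.0015, 0, 0, 0, 0, 0, -0.003, 0, 0, 0, 0, 0, -0.003, 0, 0, 0, 0]}}

```text
t: 14.1
tool_pos: [0.5642, 0.3047, 0.2605]
tool_rot: [2.153, 1.998, 0.264]
contact_force: [3.5, -0.7, 1.7]
opening: 0.0092
grip_force: 41.2
```

{"method": "apply_moves", "body": {"rows": [0, 0, 0.001, 0, 0, 0, 0, 0, 0.001, 0, 0, 0]}}

```text
t: 14.3
tool_pos: [0.5643, 0.3047, 0.2604]
tool_rot: [2.154, 1.998, 0.264]
contact_force: [1.9, -1.8, 4.6]
opening: 0.0095
grip_force: 41.8
```

{"method": "apply_moves", "body": {"rows": [0, 0, 0, 0, 0, 0, 0, 0, 0, 0, 0, 0, 0, 0, 0, 0, 0, 0, 0, 0, 0, 0, 0, 0, 0, 0, -0.02, 0, 0, 0, 0, 0, -0.06, 0, 0, 0, 0, 0, -0.12, 0, 0, 0, 0, 0, -0.2, 0, 0, 0, 0, 0, -0.28, 0, 0, 0, 0, 0, -0.28, 0, 0, 0], "grip": 0.4}}

```text
t: 15.3
tool_pos: [0.5208, 0.309, 0.4331]
tool_rot: [2.15, 1.995, 0.284]
contact_force: [0.3, -0.0, 1.9]
opening: 0.0343
grip_force: 0.0
```

```bash
python3 -c "
from h import *
im,d,K,C=shot('wrist');cv2.imwrite('pics/w5.png',im);pick('g')"
```

```text
[-0.7766, 0.1494, 0.1557, 0.1715, -0.0033, -0.001] rows>= 9.7
[-0.7773, 0.113, 0.2874, 0.1715, -0.0033, -0.001] rows>= 10.0
```

View pics/w5.png

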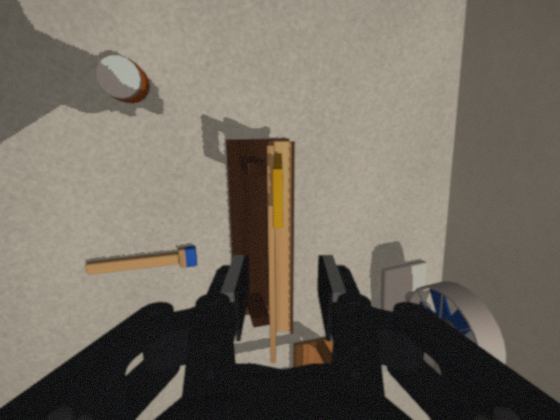

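The yellow plaque is seated on the ledge at the far end (278,190). Green next.

{"method": "apply_moves", "body": {"rows": [-0.777, 0.149, 0.156, 0.167, 0, 0, -0.777, 0.149, 0.156, 0.167, 0, 0, -0.777, 0.149, 0.156, 0.167, 0, 0, -0.777, 0.149, 0.156, 0.167, 0, 0, -0.777, 0.149, 0.156, 0.167, 0, 0, -0.777, 0.149, 0.156, 0.167, 0, 0, -0.777, 0.149, 0.156, 0.167, 0, 0, -0.777, 0.149, 0.156, 0.167, 0, 0, -0.777, 0.149, 0.156, 0.167, 0, 0, -0.777, 0.149, 0.156, 0.167, 0, 0, -0.777, 0.149, 0.156, 0.167, 0, 0, -0.777, 0.149, 0.156, 0.167, 0, 0, -0.777, 0.149, 0.156, 0.167, 0, 0]}}

```text
t: 16.65
tool_pos: [0.5956, -0.1641, 0.3537]
tool_rot: [-2.3, -2.136, 0.003]
contact_force: [0.5, -0.0, 0.9]
opening: 0.0341
grip_force: 0.0
```

```bash
python3 -c "
from h import *
pick('g')"
```

```text
[0.0006, 0.0025, -0.0106, -0.002, -0.0002, -0.0004] rows>= 0.1
[0.0006, 0.0029, 0.1261, -0.002, -0.0002, -0.0004] rows>= 1.5
```

{"method": "apply_moves", "body": {"rows": [0.001, 0.003, 0.03, -0.002, 0, 0, 0.001, 0.003, 0.06, -0.002, 0, 0, 0.001, 0.003, 0.09, -0.002, 0, 0, 0.001, 0.003, 0.11, -0.002, 0, 0, 0.001, 0.003, 0.12, -0.002, 0, 0, 0.001, 0.003, 0.125, -0.002, 0, 0, 0.001, 0.003, 0.125, -0.002, 0, 0, 0.001, 0.003, 0.125, -0.002, 0, 0]}}

```text
t: 17.45
tool_pos: [0.5977, -0.1649, 0.28]
tool_rot: [2.302, 2.135, 0.001]
contact_force: [0.6, -0.6, 0.1]
opening: 0.0342
grip_force: 0.0
```

{"method": "apply_moves", "body": {"rows": [0, 0, 0, 0, 0, 0, 0, 0, 0, 0, 0, 0, 0, 0, 0, 0, 0, 0, 0, 0, 0, 0, 0, 0, 0, 0, 0, 0, 0, 0], "grip": 0}}

```text
t: 17.95
tool_pos: [0.5976, -0.1649, 0.28]
tool_rot: [2.302, 2.135, 0.001]
contact_force: [-0.5, 0.2, 4.6]
opening: 0.0091
grip_force: 41.8
```

```bash
python3 -c "
from h import *
L=ctrl.get_obs()['tool_pos'][2]-.084;print(L)
carry(.037,L)"
```

```text
0.19596107892800518
[-0.0, 0.0001, -0.0333, 0.0012, 0.0006, -0.0011] rows>= 0.4
[-0.0003, -0.1416, -0.0336, 0.0012, 0.0006, -0.0011] rows>= 1.7
[-0.0005, -0.1412, -0.2503, 0.0012, 0.0006, -0.0011] rows>= 3.4
[0.6532, -0.1862, -0.2771, -0.1655, 0.0007, -0.001] rows>= 8.8
```

{"method": "apply_moves", "body": {"rows": [0, 0, -0.01, 0, 0, 0, 0, 0, -0.022, 0, 0, 0, 0, 0, -0.034, 0, 0, 0, 0, 0, -0.034, 0, 0, 0, 0, -0.03, -0.034, 0, 0, 0, 0, -0.07, -0.034, 0, 0, 0, 0, -0.11, -0.034, 0, 0, 0, 0, -0.142, -0.034, 0, 0, 0, 0, -0.142, -0.034, 0, 0, 0, 0, -0.142, -0.1, 0, 0, 0, 0, -0.142, -0.18, 0, 0, 0, 0, -0.142, -0.25, 0, 0, 0, 0.05, -0.142, -0.27, -0.02, 0, 0, 0.13, -0.146, -0.277, -0.04, 0, 0, 0.21, -0.15, -0.277, -0.06, 0, 0, 0.29, -0.155, -0.277, -0.09, 0, 0, 0.37, -0.16, -0.277, -0.11, 0, 0, 0.45, -0.167, -0.277, -0.13, 0, 0, 0.53, -0.175, -0.277, -0.15, 0, 0, 0.6, -0.186, -0.277, -0.166, 0, 0]}}

```text
t: 19.95
tool_pos: [0.5129, 0.2053, 0.4451]
tool_rot: [2.153, 1.999, 0.265]
contact_force: [1.5, -0.4, -1.3]
opening: 0.0093
grip_force: 41.1
```

{"method": "apply_moves", "body": {"rows": [0.05, 0, 0, 0, 0, 0, 0.053, 0, 0, 0, 0, 0, 0.053, 0, 0, 0, 0, 0]}}

```text
t: 20.25
tool_pos: [0.5155, 0.2352, 0.4446]
tool_rot: [2.152, 2.001, 0.261]
contact_force: [0.4, -0.6, -1.7]
opening: 0.0093
grip_force: 41.1
```

```bash
python3 -c "
from h import *
err(.037)"
```

```text
along t,gap,rise mm [  0.8   5.9 188.9]
[-0.0012, 0.0005, 0.2149, -0.0007, 0.0006, 0.0002] rows>= 2.6
[-0.0011, 0.0006, 0.3082, -0.0007, 0.0006, 0.0002] rows>= 3.7
```

{"method": "apply_moves", "body": {"rows": [0, 0, 0.06, 0, 0, 0, 0, 0, 0.12, 0, 0, 0, 0, 0, 0.17, 0, 0, 0, 0, 0, 0.22, 0, 0, 0, 0, 0, 0.25, 0, 0, 0, 0, 0, 0.275, 0, 0, 0, 0, 0, 0.29, 0, 0, 0, 0, 0, 0.3, 0, 0, 0, 0, 0, 0.305, 0, 0, 0, 0, 0, 0.308, 0, 0, 0, 0, -0.003, 0.308, 0, 0, 0, 0, -0.006, 0.308, 0, 0, 0, 0, -0.008, 0.308, 0, 0, 0, 0, -0.008, 0.31, 0, 0, 0, 0, -0.008, 0.312, 0, 0, 0, 0, -0.008, 0.314, 0, 0, 0, 0, -0.008, 0.314, 0, 0, 0, 0, -0.008, 0.314, 0, 0, 0]}}

```text
t: 22.05
tool_pos: [0.5592, 0.231, 0.2616]
tool_rot: [2.154, 1.998, 0.262]
contact_force: [0.3, 0.8, -1.2]
opening: 0.0091
grip_force: 41.0
```

```bash
python3 -c "
from h import *
err(.037)"
```

```text
along t,gap,rise mm [-0.3  1.   0.8]
[0.0003, 0.0083, -0.0987, -0.0003, 0.0006, -0.001] rows>= 1.2
[0.0004, 0.0084, -0.0053, -0.0003, 0.0006, -0.001] rows>= 0.1
```

{"method": "apply_moves", "body": {"rows": [0, 0, 0.001, 0, 0, 0, 0, 0, 0.002, 0, 0, 0, 0, -0.0015, 0.002, 0, 0, 0, 0, -0.003, 0.002, 0, 0, 0, 0, -0.003, 0.003, 0, 0, 0, 0, -0.003, 0.003, 0, 0, 0]}}

```text
t: 22.65
tool_pos: [0.5586, 0.2311, 0.2605]
tool_rot: [2.153, 1.997, 0.265]
contact_force: [3.8, -0.9, 1.1]
opening: 0.0093
grip_force: 41.2
```

{"method": "apply_moves", "body": {"rows": [0, 0, 0.0012, 0, 0, 0, 0, 0, 0.0012, 0, 0, 0]}}

```text
t: 22.85
tool_pos: [0.5587, 0.2311, 0.2605]
tool_rot: [2.153, 1.997, 0.265]
contact_force: [0.0, -1.0, 4.7]
opening: 0.0092
grip_force: 41.9
```

{"method": "apply_moves", "body": {"rows": [0, 0, 0, 0, 0, 0, 0, 0, 0, 0, 0, 0, 0, 0, 0, 0, 0, 0, 0, 0, 0, 0, 0, 0, 0, 0, -0.02, 0, 0, 0, 0, 0, -0.06, 0, 0, 0, 0, 0, -0.12, 0, 0, 0, 0, 0, -0.2, 0, 0, 0, 0, 0, -0.28, 0, 0, 0, 0, 0, -0.28, 0, 0, 0, 0, 0, -0.28, 0, 0, 0], "grip": 0.4}}

```text
t: 23.95
tool_pos: [0.5148, 0.2346, 0.4244]
tool_rot: [2.152, 1.997, 0.269]
contact_force: [-0.8, -0.7, -0.7]
opening: 0.0344
grip_force: 0.0
```

```bash
python3 -c "
from h import *
pick('r')
im,d,K,C=shot('top');P=cloud(d,K,C);X,Y,Z=P[...,0],P[...,1],P[...,2]
for nm,x,y in [('r',.588,-.242),('b',.591,-.319)]:
    m=(abs(X-x)<.04)&(abs(Y-y)<.038)&(Z>.222)&(Z<.24); print(nm,m.sum(),P[m].mean(0).round(4))
m=(abs(X-.39)<.12)&(abs(Y-.2)<.08)&(Z>.009)&(Z<.025);print('paddle',m.sum(),P[m].mean(0).round(3))
"
```

```text
[-0.7828, 0.1433, 0.1489, 0.1693, -0.001, -0.0009] rows>= 9.7
[-0.7831, 0.1073, 0.2807, 0.1693, -0.001, -0.0009] rows>= 10.1
r 84 [ 0.5873 -0.2405  0.2312]
b 82 [ 0.5911 -0.3174  0.2313]
paddle 307 [0.411 0.174 0.015]
```

{"method": "apply_moves", "body": {"rows": [-0.783, 0.143, 0.146, 0.167, 0, 0, -0.783, 0.143, 0.146, 0.167, 0, 0, -0.783, 0.143, 0.146, 0.167, 0, 0, -0.783, 0.143, 0.146, 0.167, 0, 0, -0.783, 0.143, 0.146, 0.167, 0, 0, -0.783, 0.143, 0.146, 0.167, 0, 0, -0.783, 0.143, 0.146, 0.167, 0, 0, -0.783, 0.143, 0.146, 0.167, 0, 0, -0.783, 0.143, 0.146, 0.167, 0, 0, -0.783, 0.143, 0.146, 0.167, 0, 0, -0.783, 0.143, 0.146, 0.167, 0, 0, -0.783, 0.143, 0.146, 0.167, 0, 0, -0.783, 0.143, 0.146, 0.167, 0, 0]}}

```text
t: 25.3
tool_pos: [0.5847, -0.2411, 0.3577]
tool_rot: [-2.3, -2.136, 0.002]
contact_force: [-0.8, 0.0, 0.1]
opening: 0.034
grip_force: 0.0
```

```bash
python3 -c "
from h import *
pick('r')"
```

```text
[-0.0007, 0.0021, -0.0038, -0.0017, -0.0005, -0.0005] rows>= 0.1
[-0.0008, 0.0024, 0.1329, -0.0017, -0.0005, -0.0005] rows>= 1.6
```

{"method": "apply_moves", "body": {"rows": [-0.001, 0.0025, 0.03, -0.002, 0, 0, -0.001, 0.0025, 0.06, -0.002, 0, 0, -0.001, 0.0025, 0.09, -0.002, 0, 0, -0.001, 0.0025, 0.115, -0.002, 0, 0, -0.001, 0.0025, 0.127, -0.002, 0, 0, -0.001, 0.0025, 0.132, -0.002, 0, 0, -0.001, 0.0025, 0.132, -0.002, 0, 0, -0.001, 0.0025, 0.132, -0.002, 0, 0]}}

```text
t: 26.1
tool_pos: [0.5866, -0.243, 0.2807]
tool_rot: [2.301, 2.134, 0.003]
contact_force: [-0.2, -0.4, 0.1]
opening: 0.0343
grip_force: 0.0
```

{"method": "apply_moves", "body": {"rows": [0, 0, 0, 0, 0, 0, 0, 0, 0, 0, 0, 0, 0, 0, 0, 0, 0, 0, 0, 0, 0, 0, 0, 0, 0, 0, 0, 0, 0, 0], "grip": 0}}

```text
t: 26.6
tool_pos: [0.5865, -0.243, 0.2808]
tool_rot: [2.301, 2.134, 0.002]
contact_force: [-2.2, 0.0, 5.4]
opening: 0.0087
grip_force: 42.0
```

```bash
python3 -c "
from h import *
L=ctrl.get_obs()['tool_pos'][2]-.084;print(L)
carry(-.037,L)"
```

```text
0.1967673973654041
[-0.0, 0.0001, -0.0333, 0.0021, 0.0007, -0.0011] rows>= 0.4
[-0.0003, -0.1416, -0.0338, 0.0021, 0.0007, -0.0011] rows>= 1.7
[-0.0005, -0.1408, -0.2505, 0.0021, 0.0007, -0.0011] rows>= 3.4
[0.6609, -0.1771, -0.2775, -0.1645, 0.0009, -0.001] rows>= 8.9
```

{"method": "apply_moves", "body": {"rows": [0, 0, -0.01, 0, 0, 0, 0, 0, -0.022, 0, 0, 0, 0, 0, -0.034, 0, 0, 0, 0, 0, -0.034, 0, 0, 0, 0, -0.03, -0.034, 0, 0, 0, 0, -0.07, -0.034, 0, 0, 0, 0, -0.11, -0.034, 0, 0, 0, 0, -0.142, -0.034, 0, 0, 0, 0, -0.142, -0.034, 0, 0, 0, 0, -0.142, -0.1, 0, 0, 0, 0, -0.142, -0.18, 0, 0, 0, 0, -0.142, -0.25, 0, 0, 0, 0.05, -0.142, -0.27, -0.02, 0, 0, 0.13, -0.146, -0.277, -0.04, 0, 0, 0.21, -0.15, -0.277, -0.06, 0, 0, 0.29, -0.155, -0.277, -0.09, 0, 0, 0.37, -0.16, -0.277, -0.11, 0, 0, 0.45, -0.167, -0.277, -0.13, 0, 0, 0.53, -0.172, -0.277, -0.15, 0, 0, 0.6, -0.177, -0.277, -0.166, 0, 0]}}

```text
t: 28.6
tool_pos: [0.5068, 0.1269, 0.4459]
tool_rot: [2.151, 1.998, 0.267]
contact_force: [0.7, 0.2, -1.2]
opening: 0.0092
grip_force: 41.1
```

{"method": "apply_moves", "body": {"rows": [0.05, 0, 0, 0, 0, 0, 0.061, 0, 0, 0, 0, 0, 0.061, 0, 0, 0, 0, 0]}}

```text
t: 28.9
tool_pos: [0.5099, 0.1619, 0.4453]
tool_rot: [2.151, 2.0, 0.263]
contact_force: [-0.9, 0.7, -0.6]
opening: 0.0093
grip_force: 41.1
```

```bash
python3 -c "
from h import *
err(-.037,.1968)"
```

```text
along t,gap,rise mm [  1.3   5.8 188.8]
[-0.002, 0.0001, 0.2147, 0.0004, 0.0003, 0.0005] rows>= 2.6
[-0.002, 0.0001, 0.308, 0.0004, 0.0003, 0.0005] rows>= 3.7
```

{"method": "apply_moves", "body": {"rows": [-0.002, 0, 0.06, 0, 0, 0, -0.002, 0, 0.12, 0, 0, 0, -0.002, 0, 0.17, 0, 0, 0, -0.002, 0, 0.22, 0, 0, 0, -0.002, 0, 0.25, 0, 0, 0, -0.002, 0, 0.275, 0, 0, 0, -0.002, 0, 0.29, 0, 0, 0, -0.002, 0, 0.3, 0, 0, 0, -0.002, 0, 0.305, 0, 0, 0, -0.002, 0, 0.308, 0, 0, 0, -0.002, -0.003, 0.308, 0, 0, 0, -0.002, -0.006, 0.308, 0, 0, 0, -0.002, -0.008, 0.308, 0, 0, 0, -0.002, -0.008, 0.31, 0, 0, 0, -0.002, -0.008, 0.312, 0, 0, 0, -0.002, -0.008, 0.314, 0, 0, 0, -0.002, -0.008, 0.314, 0, 0, 0, -0.002, -0.008, 0.315, 0, 0, 0, -0.002, -0.008, 0.315, 0, 0, 0]}}

```text
t: 30.8
tool_pos: [0.554, 0.1562, 0.2617]
tool_rot: [2.153, 1.998, 0.264]
contact_force: [0.1, 0.3, -1.5]
opening: 0.0092
grip_force: 41.2
```

```bash
python3 -c "
from h import *
err(-.037,.1968)"
```

```text
along t,gap,rise mm [-1.2  1.2 -0.1]
[0.002, 0.0081, -0.1001, 0.0007, 0.0005, -0.001] rows>= 1.2
[0.0021, 0.008, -0.0067, 0.0007, 0.0005, -0.001] rows>= 0.1
```

{"method": "apply_moves", "body": {"rows": [0, 0, 0.001, 0, 0, 0, 0, 0, 0.002, 0, 0, 0, 0, -0.0015, 0.002, 0, 0, 0, 0, -0.003, 0.002, 0, 0, 0, 0, -0.003, 0.003, 0, 0, 0, 0, -0.003, 0.003, 0, 0, 0]}}

```text
t: 31.4
tool_pos: [0.5535, 0.1563, 0.2614]
tool_rot: [2.151, 1.996, 0.267]
contact_force: [-2.9, -1.3, 6.9]
opening: 0.0093
grip_force: 42.4
```

{"method": "apply_moves", "body": {"rows": [0, 0, -0.0012, 0, 0, 0, 0, -0.001, -0.0012, 0, 0, 0, 0, -0.002, -0.0012, 0, 0, 0, 0, -0.002, -0.0012, 0, 0, 0]}}

```text
t: 31.8
tool_pos: [0.5523, 0.1564, 0.2611]
tool_rot: [2.151, 1.996, 0.268]
contact_force: [0.7, -1.4, 5.7]
opening: 0.0093
grip_force: 42.0
```

{"method": "apply_moves", "body": {"rows": [0, -0.0012, -0.0005, 0, 0, 0, 0, -0.0012, -0.0005, 0, 0, 0]}}

```text
t: 32.0
tool_pos: [0.552, 0.1564, 0.2611]
tool_rot: [2.15, 1.995, 0.27]
contact_force: [6.0, -0.6, 3.3]
opening: 0.0092
grip_force: 41.5
```

{"method": "apply_moves", "body": {"rows": [0, 0, 0, 0, 0, 0, 0, 0, 0, 0, 0, 0, 0, 0, 0, 0, 0, 0, 0, 0, 0, 0, 0, 0, 0, 0, -0.02, 0, 0, 0, 0, 0, -0.06, 0, 0, 0, 0, 0, -0.12, 0, 0, 0, 0, 0, -0.2, 0, 0, 0, 0, 0, -0.28, 0, 0, 0, 0, 0, -0.28, 0, 0, 0, 0, 0, -0.28, 0, 0, 0], "grip": 0.4}}

```text
t: 33.1
tool_pos: [0.5069, 0.16, 0.4254]
tool_rot: [2.151, 1.996, 0.27]
contact_force: [-0.8, 0.4, -0.1]
opening: 0.0341
grip_force: 0.0
```

```bash
python3 -c "
from h import *
pick('b')
im,d,K,C=shot('wrist');cv2.imwrite('pics/w6.png',im)"
```

```text
[-0.7876, 0.1611, 0.1563, 0.1704, -0.0005, -0.0009] rows>= 9.8
[-0.7877, 0.1249, 0.2881, 0.1704, -0.0005, -0.0009] rows>= 10.2
```

View pics/w6.png

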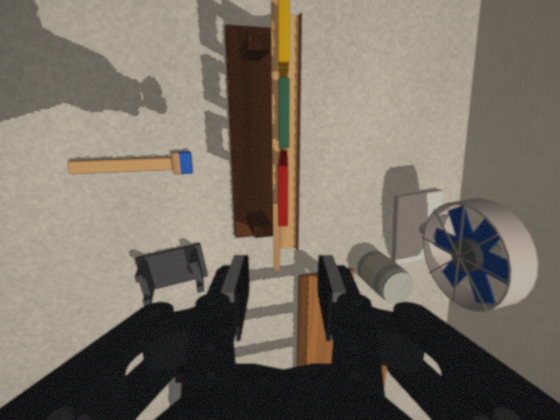

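Three plaques are seated side by side: yellow (284,30), green (284,113), red (283,190). Blue next.

{"method": "apply_moves", "body": {"rows": [-0.788, 0.161, 0.153, 0.167, 0, 0, -0.788, 0.161, 0.153, 0.167, 0, 0, -0.788, 0.161, 0.153, 0.167, 0, 0, -0.788, 0.161, 0.153, 0.167, 0, 0, -0.788, 0.161, 0.153, 0.167, 0, 0, -0.788, 0.161, 0.153, 0.167, 0, 0, -0.788, 0.161, 0.153, 0.167, 0, 0, -0.788, 0.161, 0.153, 0.167, 0, 0, -0.788, 0.161, 0.153, 0.167, 0, 0, -0.788, 0.161, 0.153, 0.167, 0, 0, -0.788, 0.161, 0.153, 0.167, 0, 0, -0.788, 0.161, 0.153, 0.167, 0, 0, -0.788, 0.161, 0.153, 0.167, 0, 0]}}

```text
t: 34.45
tool_pos: [0.5883, -0.3194, 0.3578]
tool_rot: [-2.301, -2.137, -0.0]
contact_force: [-1.1, 0.7, 0.1]
opening: 0.0339
grip_force: 0.0
```

```bash
python3 -c "
from h import *
pick('b')"
```

```text
[-0.0008, 0.0019, -0.0037, -0.0006, -0.0007, -0.0005] rows>= 0.1
[-0.0009, 0.002, 0.133, -0.0006, -0.0007, -0.0005] rows>= 1.6
```

{"method": "apply_moves", "body": {"rows": [-0.001, 0.002, 0.03, 0, 0, 0, -0.001, 0.002, 0.06, 0, 0, 0, -0.001, 0.002, 0.09, 0, 0, 0, -0.001, 0.002, 0.115, 0, 0, 0, -0.001, 0.002, 0.127, 0, 0, 0, -0.001, 0.002, 0.133, 0, 0, 0, -0.001, 0.002, 0.133, 0, 0, 0, -0.001, 0.002, 0.133, 0, 0, 0]}}

```text
t: 35.25
tool_pos: [0.59, -0.3216, 0.2801]
tool_rot: [2.302, 2.135, 0.001]
contact_force: [0.3, -0.4, -0.7]
opening: 0.0341
grip_force: 0.0
```

{"method": "apply_moves", "body": {"rows": [0, 0, 0, 0, 0, 0, 0, 0, 0, 0, 0, 0, 0, 0, 0, 0, 0, 0, 0, 0, 0, 0, 0, 0, 0, 0, 0, 0, 0, 0], "grip": 0}}

```text
t: 35.75
tool_pos: [0.5899, -0.3215, 0.2803]
tool_rot: [2.301, 2.135, 0.001]
contact_force: [-0.2, -0.3, 4.4]
opening: 0.0094
grip_force: 41.7
```

```bash
python3 -c "
from h import *
L=ctrl.get_obs()['tool_pos'][2]-.084;print(L)
carry(-.111,L)"
```

```text
0.1962667075091748
[-0.0, 0.0001, -0.0333, 0.0013, 0.0009, -0.0011] rows>= 0.4
[-0.0003, -0.1416, -0.0336, 0.0013, 0.0009, -0.0011] rows>= 1.7
[-0.0006, -0.1412, -0.2503, 0.0013, 0.0009, -0.0011] rows>= 3.4
[0.6676, -0.1926, -0.2774, -0.1654, 0.001, -0.0009] rows>= 9.0
```

{"method": "apply_moves", "body": {"rows": [0, 0, -0.01, 0, 0, 0, 0, 0, -0.022, 0, 0, 0, 0, 0, -0.034, 0, 0, 0, 0, 0, -0.034, 0, 0, 0, 0, -0.03, -0.034, 0, 0, 0, 0, -0.07, -0.034, 0, 0, 0, 0, -0.11, -0.034, 0, 0, 0, 0, -0.142, -0.034, 0, 0, 0, 0, -0.142, -0.034, 0, 0, 0, 0, -0.142, -0.1, 0, 0, 0, 0, -0.142, -0.18, 0, 0, 0, 0, -0.142, -0.25, 0, 0, 0, 0.05, -0.142, -0.27, -0.02, 0, 0, 0.13, -0.146, -0.277, -0.04, 0, 0, 0.21, -0.15, -0.277, -0.06, 0, 0, 0.29, -0.155, -0.277, -0.09, 0, 0, 0.37, -0.165, -0.277, -0.11, 0, 0, 0.45, -0.175, -0.277, -0.13, 0, 0, 0.53, -0.185, -0.277, -0.15, 0, 0, 0.6, -0.193, -0.277, -0.166, 0, 0]}}

```text
t: 37.75
tool_pos: [0.5008, 0.049, 0.4455]
tool_rot: [2.152, 1.998, 0.266]
contact_force: [0.2, 0.5, -0.4]
opening: 0.0092
grip_force: 40.9
```

{"method": "apply_moves", "body": {"rows": [0.05, 0, 0, 0, 0, 0, 0.066, 0, 0, 0, 0, 0, 0.066, 0, 0, 0, 0, 0]}}

```text
t: 38.05
tool_pos: [0.5042, 0.0871, 0.4451]
tool_rot: [2.152, 2.002, 0.262]
contact_force: [0.3, -1.2, -2.3]
opening: 0.0096
grip_force: 41.0
```

```bash
python3 -c "
from h import *
err(-.111,.1963)"
```

```text
along t,gap,rise mm [  0.3   5.6 189.1]
[-0.0004, 0.0008, 0.2152, -0.0004, 0.0002, 0.0007] rows>= 2.6
[-0.0004, 0.0008, 0.3086, -0.0004, 0.0002, 0.0007] rows>= 3.7
```

{"method": "apply_moves", "body": {"rows": [0, 0, 0.06, 0, 0, 0, 0, 0, 0.12, 0, 0, 0, 0, 0, 0.17, 0, 0, 0, 0, 0, 0.22, 0, 0, 0, 0, 0, 0.25, 0, 0, 0, 0, 0, 0.275, 0, 0, 0, 0, 0, 0.29, 0, 0, 0, 0, 0, 0.3, 0, 0, 0, 0, 0, 0.305, 0, 0, 0, 0, 0, 0.308, 0, 0, 0, 0, -0.003, 0.308, 0, 0, 0, 0, -0.006, 0.308, 0, 0, 0, 0, -0.008, 0.308, 0, 0, 0, 0, -0.008, 0.31, 0, 0, 0, 0, -0.008, 0.312, 0, 0, 0, 0, -0.008, 0.314, 0, 0, 0, 0, -0.008, 0.314, 0, 0, 0, 0, -0.008, 0.315, 0, 0, 0, 0, -0.008, 0.315, 0, 0, 0]}}

```text
t: 39.95
tool_pos: [0.5481, 0.0826, 0.2611]
tool_rot: [2.154, 1.998, 0.262]
contact_force: [0.2, 0.5, -0.9]
opening: 0.0094
grip_force: 41.0
```

```bash
python3 -c "
from h import *
err(-.111,.1963)"
```

```text
along t,gap,rise mm [-1.   0.6  0.1]
[0.0016, 0.0089, -0.0999, -0.0003, 0.0005, -0.0009] rows>= 1.2
[0.0017, 0.009, -0.0066, -0.0003, 0.0005, -0.0009] rows>= 0.1
```

{"method": "apply_moves", "body": {"rows": [0, 0, 0.001, 0, 0, 0, 0, -0.0015, 0.0015, 0, 0, 0, 0, -0.0025, 0.0015, 0, 0, 0, 0, -0.0025, 0.0015, 0, 0, 0]}}

```text
t: 40.35
tool_pos: [0.5475, 0.0827, 0.2608]
tool_rot: [2.152, 1.997, 0.265]
contact_force: [2.7, -0.0, 1.0]
opening: 0.0089
grip_force: 41.2
```

{"method": "apply_moves", "body": {"rows": [0, -0.0005, 0.0012, 0, 0, 0, 0, -0.0005, 0.0012, 0, 0, 0]}}

```text
t: 40.55
tool_pos: [0.5475, 0.0827, 0.2608]
tool_rot: [2.152, 1.997, 0.265]
contact_force: [0.3, -0.2, 5.6]
opening: 0.0094
grip_force: 41.8
```

{"method": "apply_moves", "body": {"rows": [0, 0, 0, 0, 0, 0, 0, 0, 0, 0, 0, 0, 0, 0, 0, 0, 0, 0, 0, 0, 0, 0, 0, 0, 0, 0, -0.02, 0, 0, 0, 0, 0, -0.06, 0, 0, 0, 0, 0, -0.12, 0, 0, 0, 0, 0, -0.2, 0, 0, 0, 0, 0, -0.28, 0, 0, 0, 0, 0, -0.28, 0, 0, 0, 0, 0, -0.28, 0, 0, 0], "grip": 0.4}}

```text
t: 41.65
tool_pos: [0.5034, 0.0861, 0.4246]
tool_rot: [2.151, 1.996, 0.268]
contact_force: [-0.5, 0.5, -0.8]
opening: 0.0341
grip_force: 0.0
```

```bash
python3 -c "
from h import *
move([.43,.13,.34],R0)"
```

```text
[0.0638, -0.1601, 0.1024, 0.1695, 0.0, -0.0009] rows>= 2.4
```

{"method": "apply_moves", "body": {"rows": [0.064, -0.16, 0.102, 0.167, 0, 0, 0.064, -0.16, 0.102, 0.167, 0, 0, 0.064, -0.16, 0.102, 0.167, 0, 0, 0.064, -0.16, 0.102, 0.167, 0, 0, 0.064, -0.16, 0.102, 0.167, 0, 0, 0.064, -0.16, 0.102, 0.167, 0, 0]}}

```text
t: 42.25
tool_pos: [0.4304, 0.1297, 0.3387]
tool_rot: [2.303, 2.135, 0.001]
contact_force: [-0.5, 0.8, 0.2]
opening: 0.0342
grip_force: 0.0
```

```bash
python3 - <<'E'
from h import *
im,d,K,C=shot('wrist'); cv2.imwrite('pics/w7.png',im)
P=cloud(d,K,C);hsv=cv2.cvtColor(im,cv2.COLOR_BGR2HSV)
def rect(n,m):
    if m.sum()<5: print(n,m.sum());return
    q=P[m];c,s,a=cv2.minAreaRect((q[:,:2]*1000).astype(np.float32));print(n,m.sum(),np.round(c,1),np.round(s,1),round(a,1),np.median(q[:,2]).round(4))
X,Y,Z=P[...,0],P[...,1],P[...,2]
pm=(abs(X-.39)<.15)&(abs(Y-.2)<.1)&(Z>.010)&(Z<.021)&(hsv[...,1]>60)
nc,lab,st,_=cv2.connectedComponentsWithStats(pm.astype(np.uint8));pm=lab==1+st[1:,4].argmax()
rect('paddle',pm)
rect('head',pm&(hsv[...,0]>95)&(hsv[...,0]<130)&(hsv[...,1]>100))
q=(P[pm][:,:2]*1e3).astype(np.float32)
rm=(abs(X-.43)<.07)&(abs(Y-.008)<.05)&(Z>.056)&(Z<.066)
rect('rest',rm)
for k,(x0) in enumerate([.389,.465]): rect('up%d'%k,rm&(abs(X-x0)<.03))
E
```

```text
paddle 2168 [403.3 176.6] [ 31.3 159.4] 85.7 0.0149
head 320 [474.8 171.9] [30.1 15.5] 84.8 0.0151
rest 219 [425.6   7.9] [83.5 50.9] 3.6 0.0608
up0 153 [389.    5.6] [10.1 50.9] 3.4 0.0608
up1 66 [460.2  11.3] [49.8  7.3] 85.6 0.0608
```

View pics/w7.png

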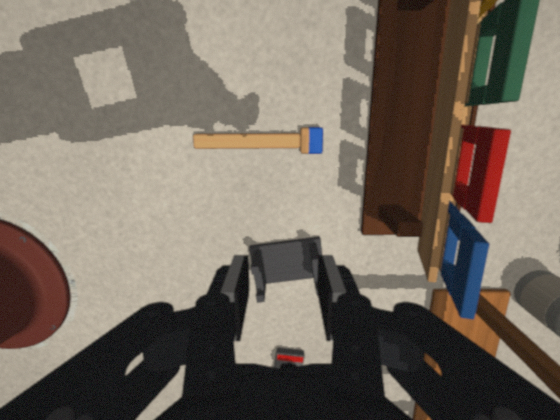

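The paddle was knocked and now lies at (258,141), i.e. (0.403, 0.177), yaw -4.3°. All plaques lean on the rack, blue at (465,260). The rest is at (285,260).

```bash
python3 -c "
from h import *
b=move([.4033,.1766,.16],Rtool(85.7))
move([.4033,.1766,.0755],Rtool(85.7),b)"
```

```text
[0.0746, -0.0515, 0.2981, 0.0006, 0.0007, -1.0004] rows>= 10.5
[0.0, 0.0, 0.1408, 0.0, 0.0, 0.0] rows>= 1.7
```

{"method": "apply_moves", "body": {"rows": [0.075, -0.052, 0.1, 0, 0, -0.2, 0.075, -0.052, 0.2, 0, 0, -0.5, 0.075, -0.052, 0.298, 0, 0, -0.999, 0.075, -0.052, 0.298, 0, 0, -0.999, 0.075, -0.052, 0.298, 0, 0, -0.999, 0.075, -0.052, 0.298, 0, 0, -0.999, 0.075, -0.052, 0.298, 0, 0, -0.999, 0.075, -0.052, 0.298, 0, 0, -0.999, 0.075, -0.052, 0.298, 0, 0, -0.999, 0.075, -0.052, 0.298, 0, 0, -0.999, 0.075, -0.052, 0.298, 0, 0, -0.999, 0.075, -0.052, 0.298, 0, 0, -0.999, 0.075, -0.052, 0.298, 0, 0, -0.999, 0.075, -0.052, 0.298, 0, 0, -0.999], "grip": 0.6}}

```text
t: 43.7
tool_pos: [0.4022, 0.1771, 0.1592]
tool_rot: [-0.122, -3.139, 0.0]
contact_force: [0.4, 0.9, 0.1]
opening: 0.0514
grip_force: 0.0
```

```bash
python3 -c "
from h import *
move([.4033,.1766,.0755],Rtool(85.7))"
```

```text
[-0.0019, -0.0007, 0.1395, -0.0001, -0.0001, -0.0018] rows>= 1.7
```

{"method": "apply_moves", "body": {"rows": [-0.002, -0.001, 0.04, 0, 0, -0.002, -0.002, -0.001, 0.08, 0, 0, -0.002, -0.002, -0.001, 0.11, 0, 0, -0.002, -0.002, -0.001, 0.13, 0, 0, -0.002, -0.002, -0.001, 0.137, 0, 0, -0.002, -0.002, -0.001, 0.139, 0, 0, -0.002, -0.002, -0.001, 0.139, 0, 0, -0.002, -0.002, -0.001, 0.139, 0, 0, -0.002]}}

```text
t: 44.5
tool_pos: [0.4036, 0.1767, 0.0764]
tool_rot: [0.115, 3.139, 0.0]
contact_force: [0.2, -0.3, -0.7]
opening: 0.051
grip_force: 0.0
```

{"method": "apply_moves", "body": {"rows": [0, 0, 0, 0, 0, 0, 0, 0, 0, 0, 0, 0, 0, 0, 0, 0, 0, 0, 0, 0, 0, 0, 0, 0, 0, 0, 0, 0, 0, 0, 0, 0, 0, 0, 0, 0], "grip": 0, "grip_force": 30}}

```text
t: 45.1
tool_pos: [0.4033, 0.1766, 0.0759]
tool_rot: [0.115, 3.139, -0.0]
contact_force: [-0.7, -1.3, 4.8]
opening: 0.0173
grip_force: 30.3
```

```bash
python3 -c "
from h import *
o=ctrl.get_obs();z=o['tool_pos'][2]
b=(np.array(o['tool_pos']),Rn.from_rotvec(o['tool_rot']).as_matrix())
move(b[0]+[0,0,.13],Rtool(85.7),b)
c=move([.427,.0079,z+.13],Rtool(93.6),b)
move([.427,.0079,z+.053],Rtool(93.6),c)"
```

```text
[-0.0, -0.0, -0.2167, -0.0001, 0.0, 0.0011] rows>= 2.6
[-0.06, -0.2775, -0.2166, -0.0001, 0.0, -0.0867] rows>= 4.3
[0.0, 0.0, 0.1283, 0.0, 0.0, 0.0] rows>= 1.5
```

{"method": "apply_moves", "body": {"rows": [0, 0, -0.04, 0, 0, 0, 0, 0, -0.1, 0, 0, 0, 0, 0, -0.17, 0, 0, 0, 0, 0, -0.217, 0, 0, 0, -0.01, -0.05, -0.217, 0, 0, -0.02, -0.025, -0.11, -0.217, 0, 0, -0.04, -0.04, -0.17, -0.217, 0, 0, -0.06, -0.05, -0.23, -0.217, 0, 0, -0.08, -0.06, -0.265, -0.217, 0, 0, -0.087, -0.06, -0.277, -0.217, 0, 0, -0.087, -0.06, -0.277, -0.217, 0, 0, -0.087, -0.06, -0.277, -0.217, 0, 0, -0.087]}}

```text
t: 46.3
tool_pos: [0.4263, 0.0088, 0.2051]
tool_rot: [0.1, -3.138, -0.001]
contact_force: [0.8, 0.6, -0.8]
opening: 0.0169
grip_force: 29.7
```

```bash
python3 - <<'E'
from h import *
im,d,K,C=shot('wrist'); cv2.imwrite('pics/w8.png',im)
move([.427,.0079,.0759+.053],Rtool(93.6))
E
```

```text
[-0.0012, -0.002, 0.1272, 0.0002, -0.001, 0.0009] rows>= 1.5
```

View pics/w8.png

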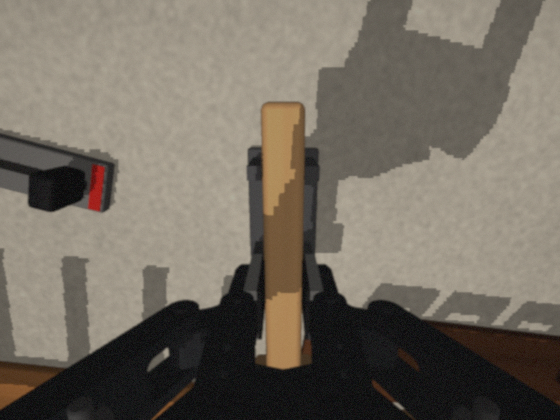

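The paddle handle is centred over the rest's notch (283,160). Lowering.

{"method": "apply_moves", "body": {"rows": [-0.001, -0.002, 0.03, 0, 0, 0, -0.001, -0.002, 0.06, 0, 0, 0, -0.001, -0.002, 0.085, 0, 0, 0, -0.001, -0.002, 0.105, 0, 0, 0, -0.001, -0.002, 0.118, 0, 0, 0, -0.001, -0.002, 0.126, 0, 0, 0, -0.001, -0.002, 0.129, 0, 0, 0, -0.001, -0.002, 0.131, 0, 0, 0, -0.001, -0.002, 0.131, 0, 0, 0, -0.001, -0.002, 0.131, 0, 0, 0]}}

```text
t: 47.35
tool_pos: [0.4276, 0.0069, 0.1275]
tool_rot: [-0.099, 3.14, -0.001]
contact_force: [-0.2, 0.6, -0.4]
opening: 0.017
grip_force: 29.7
```

{"method": "apply_moves", "body": {"rows": [0, 0, 0.001, 0, 0, 0, 0, 0, 0.002, 0, 0, 0, 0, 0, 0.003, 0, 0, 0, 0, 0, 0.003, 0, 0, 0]}}

```text
t: 47.75
tool_pos: [0.4275, 0.0069, 0.1259]
tool_rot: [0.099, -3.139, 0.001]
contact_force: [-2.3, 1.3, 4.4]
opening: 0.0172
grip_force: 30.3
```

{"method": "apply_moves", "body": {"rows": [0, 0, 0, 0, 0, 0, 0, 0, 0, 0, 0, 0, 0, 0, 0, 0, 0, 0, 0, 0, 0, 0, 0, 0, 0, 0, -0.02, 0, 0, 0, 0, 0, -0.06, 0, 0, 0, 0, 0, -0.12, 0, 0, 0, 0, 0, -0.2, 0, 0, 0, 0, 0, -0.28, 0, 0, 0, 0, 0, -0.36, 0, 0, 0, 0, 0, -0.42, 0, 0, 0, 0, 0, -0.42, 0, 0, 0], "grip": 0.4}}

```text
t: 48.95
tool_pos: [0.4289, 0.0068, 0.3854]
tool_rot: [-0.099, 3.128, -0.004]
contact_force: [1.0, -0.4, 0.6]
opening: 0.034
grip_force: 0.0
```

```bash
python3 - <<'E'
from h import *
print(ctrl.get_obs()['tool_pos'])
im,d,K,C=shot('wrist'); cv2.imwrite('pics/w9.png',im)
P=cloud(d,K,C);hsv=cv2.cvtColor(im,cv2.COLOR_BGR2HSV);X,Y,Z=P[...,0],P[...,1],P[...,2]
m=(abs(X-.427)<.1)&(abs(Y-.008)<.03)&(Z>.055)&(Z<.072)&(hsv[...,1]>60)
c,s,a=cv2.minAreaRect((P[m][:,:2]*1e3).astype(np.float32));print(c,s,a,np.percentile(Z[m],[5,50,95]))
for n_ in ['scene']:
    im2,d,K,C=shot(n_);cv2.imwrite('pics/s9.png',cv2.resize(im2[130:300,230:470],None,fx=3,fy=3))
im,d,K,C=shot('top');P=cloud(d,K,C);q=P-corner
s=q@nf;u=q@up;tt=q@t
for nm,c0 in zip('ygrb',[.111,.037,-.037,-.111]):
    k=(abs(tt-c0)<.045)&(u>.12)&(u<.16)&(abs(s)<.04)
    print(nm,k.sum(),'t',np.percentile(tt[k],[3,97]).round(3),'s',np.percentile(s[k],[5,95]).round(3),'u',np.percentile(u[k],95).round(3))
for nm,u0,u1,v0,v1,a,b in [('jarA',130,160,255,280,.06,.1),('jarB',415,445,260,285,.06,.1),('tin',285,312,140,168,.07,.12)]:
    Q=P[v0:v1,u0:u1].reshape(-1,3);Q=Q[(Q[:,2]>a)&(Q[:,2]<b)];print(nm,len(Q),(cv2.minAreaRect((Q[:,:2]*1e3).astype(np.float32))[0]))
E
```

```text
[0.42885982 0.00683809 0.38544275]
(426.35040283203125, 5.477397918701172) (157.4982147216797, 30.373573303222656) 3.6013882160186768 [0.06299129 0.06484149 0.06630421]
y 108 t [0.07  0.136] s [0.003 0.012] u 0.151
g 118 t [0.008 0.08 ] s [0.002 0.012] u 0.152
r 108 t [-0.066 -0.008] s [0.002 0.011] u 0.152
b 106 t [-0.14  -0.067] s [0.003 0.012] u 0.152
jarA 182 (435.0301513671875, 433.80999755859375)
jarB 192 (391.92620849609375, -467.0618591308594)
tin 311 (785.4708862304688, -65.3421859741211)
```

View pics/s9.png

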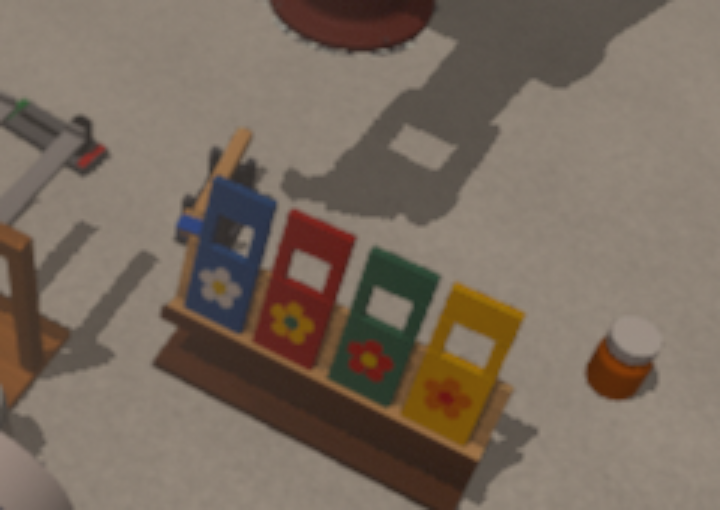

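View pics/w9.png

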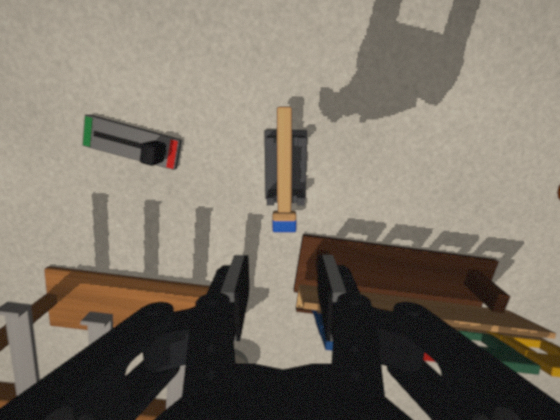

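The scene view shows all four plaques seated on the rack, flowered faces to the front. The wrist view shows the paddle level in both notches (284,165) and the switch at red (150,152).

```bash
python3 -c "
from h import *
print(ctrl.finish_job())"
```

```text
the job is handed in; nothing more can be done
None
```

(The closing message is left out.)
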